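# Meter stoppers from a scoop into a dish

### The arm

A 6-joint arm with a two-finger parallel gripper is mounted at the origin on the work surface. World frame = base frame: x ahead of the robot, y to its left, z up, the work surface at z = 0. Lengths are in mm, angles in rad, forces in N, time in s.
With the tool pointing down it reaches from about 375 to 825 mm from the base axis. Payload 5.5 kg.
Tool frame: the origin (TCP) lies at the very end of the fingers, on their centre line; the grasp point (between the pads) lies 19 mm behind it; z points along the fingers, y is the line along which they close (so a half turn about z gives the same grasp; the last joint's range is limited). The gripper opens to 85 mm and grips with 20 to 120 N. Pads are 22 mm wide; open, the fingers measure 114 mm over their backs; the gripper's body (76 mm by 85 mm) begins 54 mm behind the grasp point. The pads swing forward as they close: fully open they stand 13 mm farther back than shut.
Start: joints at [-1.187, 0.314, -0.047, 1.21, 0, 1.571], TCP at [224.664, -556.346, 231.299] pointing down, gripper open.
Joint ranges: [-2.67, 2.67], [-0.69, 1.73], [-1.03, 1.25], [-2.08, 2.16], [-1.42, 1.45], [-3.14, 3.14]. Speed limits (rad/s): [2.39, 2.39, 3.01, 3.14, 3.14, 3.14].

### API

Orientations are given as a rotation vector (axis times angle).
In Python, from station import sensors, optics, order gives the robot as it stands.
- The arm moves only by the shell command python3 -m creep 'ROWS' [FORCE]. ROWS is JSON, a list of rows, each an object of numbers: "dx", "dy", "dz": the shift along the tool's x, y, z normalised to -1 to 1, where 1 is 600 mm; "wx", "wy", "wz": the turn, a rotation vector about the tool's x, y, z normalised to -1 to 1, where 1 is 30 degrees; "jaw": the opening, from 0 (shut) to 1 (fully open). A call has 1 to 10 rows; each row is the pose to reach, as a shift and turn from the pose commanded when the call began, along the tool's axes at that moment; what a row does not reach only later rows make up. A row lasts 1/8 s, in which the tool goes at most 62.5 mm and 10.7 degrees, less where a joint would pass 70% of its speed; a pose out of reach is approached as far as the arm can. A call with a number of a shift or a turn outside -1 to 1 is refused whole. A call with a gripper value outside its range is refused whole. The fingers move at their own pace and stop on an object; FORCE is the grip in N (left out, the last holds). Time passes only in rows, so rows that repeat a pose let the fingers close. It gives the time, the measured TCP pose, the force, the opening and the grip force at its end, in the units of the state.
- sensors.state(): the state, without advancing time (a new reading comes with each control period).
- optics.capture(name): name is "scene" or "side" or "wrist"; returns (picture, depth): 384x512x3 uint8, blue, green, red; 384x512 float32, mm along the optical axis (not along the pixel's ray), 0 where there is no reading.
- optics.camera_params(name): a dict with "intrinsics" (3x3 intrinsics, pixels), "k1" (the pictures are not rectified: a ray, as slopes to the right and down, at radius r is drawn at 1 + k1 r^2 times it, then the intrinsics apply), "rvec" (rotation vector, rad) and "tvec" (3), from world to camera coordinates, as OpenCV has them. Camera axes: x right, y down, z forward; pixel columns grow to the right and rows downward; lengths in mm; the calibration is good to about 2 mm. A picture is of the moment at which its call begins: read the wrist's pose just before it. camera_params takes no time and is no camera call; for the wrist camera it gives the pose at the moment of the call.
- order.job_done(): hands the job in; it is judged then, once.
The state is a dict: "t": time; "q": joint angles; "joint_velocities": joint speeds; "tau": joint torques, N m; "tcp_pos": TCP position; "eef_rot": TCP orientation; "wrist_force": force on the tool from outside, world axes, zero at the start; "wrist_torque": the same for the moment, N m; "grip_width": finger opening in mm; "grip_force": force on a finger pad.
Only numpy, scipy, OpenCV 4.12 (cv2) and the standard library are available. Lean on these libraries where they do the work, as an engineer would, in place of code of your own. Each camera call takes 0.05 s, during which the arm holds its last target. There are 200 camera calls.

### The job

Pick the steel scoop up by its cross bar, tilt it slowly with its mouth over the round steel dish until the stoppers in it begin to slide, and hold it there so that two, or at most three, of the five drop into the dish while the others stay in the scoop. Then level the scoop and stand it upright on the middle of the rubber mat. Do not upend the scoop, touch the stoppers with the gripper, or disturb the dish, bottle, vial, jar and tumbler.

Things in the scene. Friction and masses are not known exactly. Their poses are not given: they have to be found in the camera images.
- scoop_handle (a point): Centre of the handle of a loose, roughly 200 g steel pouring scoop, 88 mm above its underside. The handle is a dark cross bar over the middle of the scoop, 14 mm thick (x), 68 mm long (y, thin uprights at its ends), 26 mm high, to be pinched across its 14 mm. x points from the scoop's open mouth to its closed end, z up. It starts on the counter at any yaw.
- scoop_mouth (a point): Middle of the floor's edge at the scoop's open mouth, 56.5 mm to -x and 85 mm below the handle point; same axes. The scoop is an open-topped trough 113 mm long (x), 68 mm wide (y), with a level 3 mm floor and 3 mm walls, 40 mm high, on both long sides and the +x end; no lip at the mouth.
- scoop_floor (a point): Middle of the scoop's inside, 79 mm straight below the handle point and 6 mm above the scoop's floor; same axes.
- dish_floor (a point): Point on the dish's axis, 6 mm above its inner floor (10 mm above its underside).
- dish: Open round steel dish, loose, 600 g: 144 mm across the rim, 124 mm across the foot, 38 mm high, wall 3 mm, floor 4 mm thick. Origin: centre of its underside. z up.
- mat: Flat dark rubber mat fixed on the counter, 180 mm (x) by 140 mm (y), 4 mm thick. Origin: centre of its underside, on the counter.
- bottle: Bystander: standing plastic bottle with white cap, 50 mm across, 115 mm tall. Origin: centre of its underside.
- vial: Bystander: small standing glass vial, 25 mm across, 49 mm tall. Origin: centre of its underside.
- tumbler: Bystander: small standing steel tumbler, open and empty, 44 mm across, 60 mm tall. Origin: centre of its underside.
- jar: Bystander: standing glass jar with steel lid, 60 mm across, 75 mm tall. Origin: centre of its underside.
- stopper0_center (a point): One of five alike bottle stoppers lying flat on the scoop's floor in two files: grey disc with a bright aluminium band, 26 mm across, 12 mm high, 9 to 16 g. On the tilted floor they begin to creep at some 15 to 25 degrees (it differs from start to start) and slide faster the steeper it is; levelled, they stop. This point: its centre.
- stopper1_center (a point): One of five alike bottle stoppers lying flat on the scoop's floor in two files: grey disc with a bright aluminium band, 26 mm across, 12 mm high, 9 to 16 g. On the tilted floor they begin to creep at some 15 to 25 degrees (it differs from start to start) and slide faster the steeper it is; levelled, they stop. This point: its centre.
- stopper2_center (a point): One of five alike bottle stoppers lying flat on the scoop's floor in two files: grey disc with a bright aluminium band, 26 mm across, 12 mm high, 9 to 16 g. On the tilted floor they begin to creep at some 15 to 25 degrees (it differs from start to start) and slide faster the steeper it is; levelled, they stop. This point: its centre.
- stopper3_center (a point): One of five alike bottle stoppers lying flat on the scoop's floor in two files: grey disc with a bright aluminium band, 26 mm across, 12 mm high, 9 to 16 g. On the tilted floor they begin to creep at some 15 to 25 degrees (it differs from start to start) and slide faster the steeper it is; levelled, they stop. This point: its centre.
- stopper4_center (a point): One of five alike bottle stoppers lying flat on the scoop's floor in two files: grey disc with a bright aluminium band, 26 mm across, 12 mm high, 9 to 16 g. On the tilted floor they begin to creep at some 15 to 25 degrees (it differs from start to start) and slide faster the steeper it is; levelled, they stop. This point: its centre.

How it is judged:
By the outcome, as a careful person would: the job done as asked, in the order asked, and still so for the second after the job is handed in, with the robot touching nothing.
It also fails if it takes over 61 s, if anything falls off the work surface, if the arm or the gripper's body presses on something with over 40 N, if the wrist force passes 120 N, or if a joint passes its speed limit or range.

## Working session

There is one attempt and no reset: what is moved stays moved. The work goes in short steps, Python scripts to look and compute and a shell command to move; the robot and the scene stay as the last step left them, time stands still between calls to the robot, and variables do not carry over. Pictures are saved under pics/ and viewed, at most 10 in all, crops included, and the job is handed in when it is done.

```bash
mkdir -p pics; ls; python3 - <<'E'
from station import sensors, optics
import cv2,numpy as np
s=sensors.state();print(s)
for n in("scene","side"):
    p,d=optics.capture(n);cv2.imwrite(f"pics/{n}0.png",p);np.save(f"{n}0.npy",d);print(n,optics.camera_params(n))
a=cv2.imread("pics/scene0.png");b=cv2.imread("pics/side0.png")
E
```

```text
pics
{'t': 0.0, 'q': array([-1.18696852e+00,  3.14227455e-01, -4.80639549e-02,  1.21018403e+00,
       -2.95462105e-05,  1.57081668e+00]), 'joint_velocities': array([-5.20874959e-04,  8.57424932e-04,  2.38137888e-06,  2.64939306e-04,
       -2.11830485e-04,  4.81843917e-04]), 'tau': array([-1.66958802e-03, -5.39592648e+01,  3.39744437e+01,  1.93593255e-02,
       -1.30035828e-04, -1.61243963e-05]), 'tcp_pos': array([ 224.46325484, -555.82358414,  230.44032364]), 'eef_rot': array([-3.08230964e+00, -5.98876467e-01,  5.48379863e-04]), 'wrist_force': array([0.3351134 , 0.18819508, 0.53687609]), 'wrist_torque': array([0.01788059, 0.03564235, 0.04439828]), 'grip_force': 0.0, 'grip_width': 85.35856633647387}
scene {'intrinsics': array([[382.66000558,   0.        , 255.06612051],
       [  0.        , 382.66000558, 194.52593547],
       [  0.        ,   0.        ,   1.        ]]), 'k1': 0.03838994153182802, 'rvec': array([ 1.79019048,  1.57095636, -0.70670257]), 'tvec': array([ -87.37176935, -323.07537199, 1238.1763742 ])}
side {'intrinsics': array([[458.99496701,   0.        , 257.25670149],
       [  0.        , 458.99496701, 195.08281145],
       [  0.        ,   0.        ,   1.        ]]), 'k1': 0.016970016779072356, 'rvec': array([ 2.30435461, -0.82111005,  0.31736261]), 'tvec': array([-437.04406278,  333.39393575,  697.42540441])}
```

View pics/scene0.png

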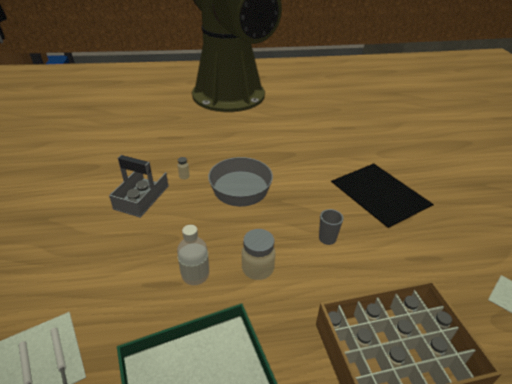

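View pics/side0.png

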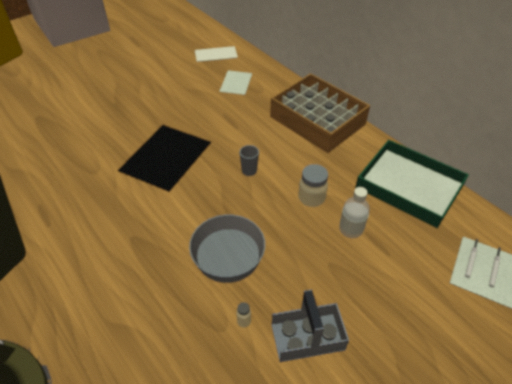

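Scene: bar at about (135,164), scoop (138,192), dish (241,183), mat (381,193), tumbler (330,227), jar (258,254), bottle (194,255), vial (183,168). Side: dish (228,248), bar from (308,295) to (316,335), vial (244,314), mat (165,157).

```bash
cat > h.py <<'E'
import numpy as np,cv2
from station import sensors,optics
R=lambda v:cv2.Rodrigues(np.asarray(v,float))[0]
def rays(c,uv):
    K=np.array(c["intrinsics"]);uv=np.asarray(uv,float).reshape(-1,1,2)
    n=cv2.undistortPoints(uv,K,np.array([c["k1"],0,0,0.])).reshape(-1,2)
    return np.c_[n,np.ones(len(n))]
def plane(c,uv,z):
    M=R(c["rvec"]);o=-M.T@c["tvec"];d=rays(c,uv)@M
    return o+d*((z-o[2])/d[:,2])[:,None]
def cloud(c,depth,mask=None):
    v,u=np.nonzero((depth>0)&(True if mask is None else mask))
    p=rays(c,np.c_[u,v])*depth[v,u][:,None]
    return (p-c["tvec"])@R(c["rvec"]),np.c_[u,v]
E
python3 - <<'E'
from h import *
np.set_printoptions(precision=1,suppress=True)
roi={"scene":{"scoop":(105,150,172,220),"dish":(205,155,276,207),"mat":(328,162,434,226),"tumbler":(316,206,345,246),"jar":(240,227,277,280),"bottle":(176,222,212,285),"vial":(175,155,191,181)},
"side":{"scoop":(268,288,350,364),"dish":(186,210,268,284),"mat":(118,122,213,190),"tumbler":(238,143,261,178),"jar":(297,162,330,208),"bottle":(338,186,371,238),"vial":(234,300,254,328)}}
for n in roi:
    c=optics.camera_params(n);d=np.load(n+"0.npy");im=cv2.imread(f"pics/{n}0.png")
    print(n,"cam at",-R(c["rvec"]).T@c["tvec"])
    for k,(a,b,e,f) in roi[n].items():
        m=np.zeros(d.shape,bool);m[b:f,a:e]=1
        if k=="mat": m&=im.max(2)<45
        P,uv=cloud(c,d,m)
        if k=="mat":
            h=cv2.minAreaRect(P[:,:2].astype(np.float32));print(k,h,"z",np.median(P[:,2]));continue
        Q=P[P[:,2]>(8)]
        h=cv2.minAreaRect(Q[:,:2].astype(np.float32))
        print(k,len(Q),"rect",np.round(h[0],1),np.round(h[1],1),round(h[2],1),"z",np.percentile(Q[:,2],[2,98]))
        if k=="scoop":
            T=P[P[:,2]>78];h=cv2.minAreaRect(T[:,:2].astype(np.float32));print("  bar",len(T),h,"z",T[:,2].max(),T.mean(0))
        if k=="dish":
            T=P[(P[:,2]>32)&(P[:,2]<45)];A=np.c_[2*T[:,:2],np.ones(len(T))];x=np.linalg.lstsq(A,(T[:,:2]**2).sum(1),rcond=None)[0];print("  rim",x[:2],np.sqrt(x[2]+x[0]**2+x[1]**2))
E
```

```text
scene cam at [1152.8  -83.8  556.1]
scoop 1909 rect [ 485.8 -231.5] [ 70.2 115.5] 60.2 z [  9.  101.8]
  bar 409 ((486.5180358886719, -232.03042602539062), (68.42570495605469, 16.165691375732422), 62.247642517089844) z 103.04795380491447 [ 490.5 -230.7   93.2]
dish 1400 rect [479.8 -12.5] [140.4 143.1] 80.3 z [ 8.7 39.4]
  rim [480.9 -12.2] 69.37548780286679
mat ((533.974365234375, 298.2140197753906), (178.6679229736328, 139.54412841796875), 23.97507095336914) z 4.642781308576403
tumbler 652 rect [656.1 140.5] [42.2 43.2] 54.3 z [10.1 61.4]
jar 1427 rect [713.8  -6.7] [56.3 56.8] 26.6 z [10.6 77.2]
bottle 1412 rect [ 720.1 -119.6] [37.2 50.8] 5.1 z [ 10.4 116.5]
vial 192 rect [ 421.2 -140.6] [22.5 23.3] 47.6 z [ 9.5 50.4]
side cam at [ 201.4 -436.4  746.7]
scoop 2606 rect [ 483.7 -234.1] [ 69.7 112.8] 61.4 z [  9.2 100.6]
  bar 525 ((483.8959655761719, -234.43380737304688), (68.86246490478516, 14.72214126586914), 61.20302963256836) z 102.52897261156473 [ 480.4 -237.3   95.9]
dish 1521 rect [478.8 -15.8] [143.6 142.1] 51.2 z [ 8.8 37.9]
  rim [478.3 -16.4] 69.54059423137878
mat ((530.7731323242188, 296.3448791503906), (178.12310791015625, 137.91058349609375), 23.834684371948242) z 1.8417037317659002
tumbler 468 rect [653.7 137.3] [43.  43.4] 3.1 z [10.  58.8]
jar 987 rect [706.5 -12.4] [55.4 57.9] 61.6 z [10.2 74.7]
bottle 1062 rect [ 750.4 -106.2] [140.1  50. ] 23.3 z [ 10.4 113.6]
vial 272 rect [ 416.7 -144.1] [21.8 22.5] 48.1 z [10.4 50. ]
```

```bash
python3 - <<'E'
from h import *
np.set_printoptions(precision=1,suppress=True)
a=np.radians(-29);ex=np.array([np.cos(a),np.sin(a)]);ey=np.array([-ex[1],ex[0]])
for n,o,(l,t,r,b) in(("scene",(485.8,-231.6),(105,150,172,220)),("side",(483.8,-234.2),(268,288,350,364))):
    c=optics.camera_params(n);d=np.load(n+"0.npy");m=np.zeros(d.shape,bool);m[t:b,l:r]=1
    P,uv=cloud(c,d,m);q=P[:,:2]-o;u,v=q@ex,q@ey
    for k in(1,-1):
        s=(abs(u*k-55)<6)&(abs(v)<25)&(P[:,2]<60);print(n,k,s.sum(),np.percentile(P[s,2],[5,50,90,98]))
A=cv2.resize(cv2.imread("pics/scene0.png")[145:225,95:185],None,fx=4,fy=4,interpolation=2)
B=cv2.resize(cv2.imread("pics/side0.png")[285:365,262:352],None,fx=4,fy=4,interpolation=2)
cv2.imwrite("pics/crop0.png",cv2.convertScaleAbs(np.hstack([A,B]),alpha=1.6))
E
```

```text
scene 1 334 [ 0.1 19.6 38.4 41. ]
scene -1 7 [3.1 3.5 4.5 4.6]
side 1 255 [ 0.8 20.5 38.3 40. ]
side -1 200 [-2.5  0.7  2.5  3.7]
```

View pics/crop0.png

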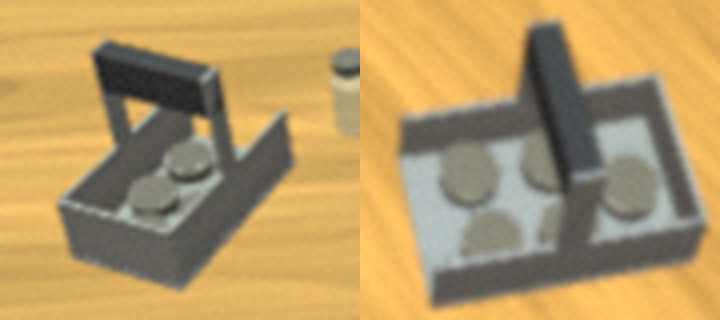

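The closed end lies toward yaw -29° (walls found there), so the mouth faces 151°. All the sizes match. The crop shows three stoppers in the far file and two in the near one.

```bash
cat >> h.py <<'E'
np.set_printoptions(precision=4,suppress=True)
def Rt(yaw,tilt=0):
    "tool rot: tool y (= scoop +x) at yaw deg, raised by tilt deg, fingers down"
    a,t=np.radians([yaw,tilt]);h=np.array([np.cos(a),np.sin(a),0]);k=np.array([0,0,1.])
    y=h*np.cos(t)+k*np.sin(t);z=-(k*np.cos(t)-h*np.sin(t));x=np.cross(y,z)
    return np.c_[x,y,z]
def rel(pos,yaw,tilt=0):
    s=sensors.state();M=R(s["eef_rot"]);d=M.T@(np.array(pos)-s["tcp_pos"])/600
    w=cv2.Rodrigues(M.T@Rt(yaw,tilt))[0].ravel()/np.radians(30)
    print("shift",d,"turn",w,"t",s["t"]);return d,w
E
python3 -c "
from h import *
rel((485,-233,175),-29)"
```

```text
shift [ 0.6042 -0.3362  0.093 ] turn [-0.0029 -0.001  -1.3004] t 0.1
```

```bash
python3 -m creep '[{"dx":0.604,"dy":-0.336,"dz":0.09,"wz":-1,"jaw":1},{"dx":0.604,"dy":-0.336,"dz":0.09,"wz":-1,"jaw":1},{"dx":0.604,"dy":-0.336,"dz":0.09,"wz":-1,"jaw":1},{"dx":0.604,"dy":-0.336,"dz":0.09,"wz":-1,"jaw":1},{"dx":0.604,"dy":-0.336,"dz":0.09,"wz":-1,"jaw":1},{"dx":0.604,"dy":-0.336,"dz":0.09,"wz":-1,"jaw":1},{"dx":0.604,"dy":-0.336,"dz":0.09,"wz":-1,"jaw":1},{"dx":0.604,"dy":-0.336,"dz":0.09,"wz":-1,"jaw":1},{"dx":0.604,"dy":-0.336,"dz":0.09,"wz":-1,"jaw":1}]'
python3 - <<'E'
from h import *
rel((485,-233,175),-29)
c=optics.camera_params("wrist");p,d=optics.capture("wrist");cv2.imwrite("pics/w1.png",p)
P,uv=cloud(c,d);m=(P[:,2]>78)&(P[:,2]<110)&(np.hypot(P[:,0]-485,P[:,1]+233)<60)
if m.sum()>20: print(m.sum(),cv2.minAreaRect(P[m,:2].astype(np.float32)))
E
```

```text
shift [ 0.6042 -0.3362  0.093 ] turn [-0.0029 -0.001  -1.3004] t 0.1invalid input
```

View pics/w1.png

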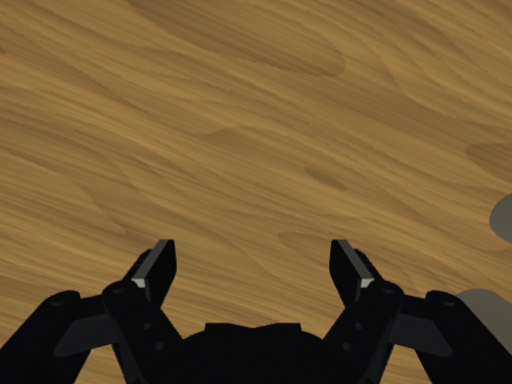

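The call was refused, so the arm has not moved and the view shows only counter. I'll retry with all keys given.

```bash
python3 -m creep '[{"dx":0.604,"dy":-0.336,"dz":0.09,"wx":0,"wy":0,"wz":-1,"jaw":1},{"dx":0.604,"dy":-0.336,"dz":0.09,"wx":0,"wy":0,"wz":-1,"jaw":1},{"dx":0.604,"dy":-0.336,"dz":0.09,"wx":0,"wy":0,"wz":-1,"jaw":1},{"dx":0.604,"dy":-0.336,"dz":0.09,"wx":0,"wy":0,"wz":-1,"jaw":1},{"dx":0.604,"dy":-0.336,"dz":0.09,"wx":0,"wy":0,"wz":-1,"jaw":1},{"dx":0.604,"dy":-0.336,"dz":0.09,"wx":0,"wy":0,"wz":-1,"jaw":1},{"dx":0.604,"dy":-0.336,"dz":0.09,"wx":0,"wy":0,"wz":-1,"jaw":1},{"dx":0.604,"dy":-0.336,"dz":0.09,"wx":0,"wy":0,"wz":-1,"jaw":1},{"dx":0.604,"dy":-0.336,"dz":0.09,"wx":0,"wy":0,"wz":-1,"jaw":1}]'
python3 - <<'E'
from h import *
rel((485,-233,175),-29)
c=optics.camera_params("wrist");p,d=optics.capture("wrist");cv2.imwrite("pics/w2.png",p)
P,uv=cloud(c,d);m=(P[:,2]>78)&(P[:,2]<110)&(np.hypot(P[:,0]-485,P[:,1]+233)<60)
if m.sum()>20: print(m.sum(),cv2.minAreaRect(P[m,:2].astype(np.float32)))
E
```

```text
t: 1.27
tcp_pos: [484.8, -233.8, 177.1]
eef_rot: [-2.823, -1.377, 0.001]
wrist_force: [0.0, 0.2, -0.2]
grip_width: 85.2
grip_force: 0.0
shift [ 0.0013 -0.0007  0.0036] turn [-0.0011  0.0011 -0.2996] t 1.275
1272 ((484.55975341796875, -233.0062255859375), (68.24446868896484, 14.058555603027344), 61.29267883300781)
```

```bash
python3 -m creep '[{"dx":0.001,"dy":-0.001,"dz":0.0,"wx":0,"wy":0,"wz":-0.31,"jaw":1},{"dx":0.001,"dy":-0.001,"dz":0.08,"wx":0,"wy":0,"wz":-0.31,"jaw":1},{"dx":0.001,"dy":-0.001,"dz":0.15,"wx":0,"wy":0,"wz":-0.31,"jaw":1},{"dx":0.001,"dy":-0.001,"dz":0.178,"wx":0,"wy":0,"wz":-0.31,"jaw":1},{"dx":0.001,"dy":-0.001,"dz":0.178,"wx":0,"wy":0,"wz":-0.31,"jaw":0.3},{"dx":0.001,"dy":-0.001,"dz":0.178,"wx":0,"wy":0,"wz":-0.31,"jaw":0.1},{"dx":0.001,"dy":-0.001,"dz":0.178,"wx":0,"wy":0,"wz":-0.31,"jaw":0},{"dx":0.001,"dy":-0.001,"dz":0.178,"wx":0,"wy":0,"wz":-0.31,"jaw":0},{"dx":0.001,"dy":-0.001,"dz":0.178,"wx":0,"wy":0,"wz":-0.31,"jaw":0},{"dx":0.001,"dy":-0.001,"dz":0.178,"wx":0,"wy":0,"wz":-0.31,"jaw":0}]' 80
python3 - <<'E'
from h import *
rel((484.6,-233,110),-28.7)
p,d=optics.capture("wrist");q,_=optics.capture("side")
cv2.imwrite("pics/w3.png",np.vstack([p[100:],q[200:]]))
E
```

```text
t: 2.58
tcp_pos: [485.8, -233.1, 71.5]
eef_rot: [2.702, 1.601, 0.001]
wrist_force: [-0.5, 0.1, 6.7]
grip_width: 12.7
grip_force: 78.2
shift [-0.0007 -0.0017 -0.0642] turn [ 0.003   0.     -0.0001] t 2.575
```

View pics/w3.png

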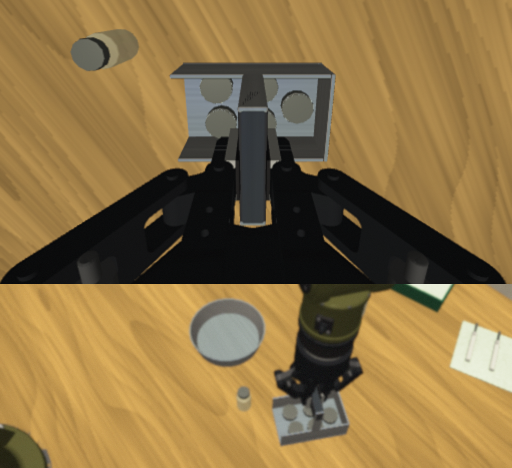

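Grasp is good (width 12.7, force 78 N). The wrist view shows the scoop with its mouth at left (u≈185, v≈220) and all five stoppers, the front pair at (217,188) and (222,222). Lifting.

```bash
python3 -m creep '[{"dx":0,"dy":0,"dz":-0.01,"wx":0,"wy":0,"wz":0,"jaw":0},{"dx":0,"dy":0,"dz":-0.035,"wx":0,"wy":0,"wz":0,"jaw":0},{"dx":0,"dy":0,"dz":-0.065,"wx":0,"wy":0,"wz":0,"jaw":0},{"dx":0,"dy":0,"dz":-0.1,"wx":0,"wy":0,"wz":0,"jaw":0},{"dx":0,"dy":0,"dz":-0.122,"wx":0,"wy":0,"wz":0,"jaw":0},{"dx":0,"dy":0,"dz":-0.13,"wx":0,"wy":0,"wz":0,"jaw":0},{"dx":0,"dy":0,"dz":-0.13,"wx":0,"wy":0,"wz":0,"jaw":0}]'
cat >> h.py <<'E'
OFF=16.5
def tcp_for_mouth(m,yaw,tilt):
    M=Rt(yaw,tilt);S=np.c_[M[:,1],-M[:,0],-M[:,2]]   # scoop x,y,z in world
    # scoop y = z cross x
    S[:,1]=np.cross(S[:,2],S[:,0]);H=np.array(m)+S@[56.5,0,85];return H+OFF*M[:,2]
E
python3 - <<'E'
from h import *
t=tcp_for_mouth((492.6,-21.8,60),-28.7,0);print(t);rel((t[0],t[1],150),-28.7)
E
```

```text
t: 3.55
tcp_pos: [485.1, -232.8, 148.5]
eef_rot: [2.703, 1.601, 0.0]
wrist_force: [-0.3, -0.1, -2.2]
grip_width: 12.5
grip_force: 78.0
[542.1588 -48.9326 128.5   ]
shift [ 0.3145 -0.0638 -0.0025] turn [ 0.0001  0.     -0.0002] t 3.55
```

```bash
python3 -m creep '[{"dx":0.01,"dy":-0.002,"dz":0,"wx":0,"wy":0,"wz":0,"jaw":0},{"dx":0.035,"dy":-0.007,"dz":0,"wx":0,"wy":0,"wz":0,"jaw":0},{"dx":0.075,"dy":-0.015,"dz":0,"wx":0,"wy":0,"wz":0,"jaw":0},{"dx":0.12,"dy":-0.024,"dz":0,"wx":0,"wy":0,"wz":0,"jaw":0},{"dx":0.165,"dy":-0.033,"dz":0,"wx":0,"wy":0,"wz":0,"jaw":0},{"dx":0.21,"dy":-0.042,"dz":0,"wx":0,"wy":0,"wz":0,"jaw":0},{"dx":0.25,"dy":-0.051,"dz":0,"wx":0,"wy":0,"wz":0,"jaw":0},{"dx":0.285,"dy":-0.058,"dz":0,"wx":0,"wy":0,"wz":0,"jaw":0},{"dx":0.307,"dy":-0.062,"dz":0,"wx":0,"wy":0,"wz":0,"jaw":0},{"dx":0.315,"dy":-0.064,"dz":0,"wx":0,"wy":0,"wz":0,"jaw":0}]'
python3 - <<'E'
from h import *
for tl in(0,10,15,20,25):
    t=tcp_for_mouth((492.6,-21.8,55),-28.7,tl);print(tl,t);rel(t,-28.7,tl)
p,d=optics.capture("wrist");q,_=optics.capture("side")
cv2.imwrite("pics/w4.png",np.vstack([p[100:],q[100:300]]));cv2.imwrite("base_w.png",p)
E
```

```text
t: 4.8
tcp_pos: [542.2, -47.6, 148.3]
eef_rot: [-2.702, -1.603, 0.001]
wrist_force: [-1.0, -0.9, -1.9]
grip_width: 12.7
grip_force: 78.0
0 [542.1588 -48.9326 123.5   ]
shift [-0.002   0.001   0.0413] turn [-0.0007  0.0004  0.0022] t 4.8
10 [530.9723 -42.8082 132.2705]
shift [-0.0019 -0.0203  0.0267] turn [-0.334   0.0002  0.0022] t 4.8
15 [524.9191 -39.4942 135.7892]
shift [-0.0019 -0.0318  0.0208] turn [-0.5007  0.0001  0.0023] t 4.8
20 [518.6199 -36.0455 138.6931]
shift [-0.0019 -0.0438  0.016 ] turn [-0.6674  0.      0.0023] t 4.8
25 [512.1227 -32.4884 140.96  ]
shift [-0.0019 -0.0561  0.0122] turn [-0.834  -0.0001  0.0023] t 4.8
```

View pics/w4.png

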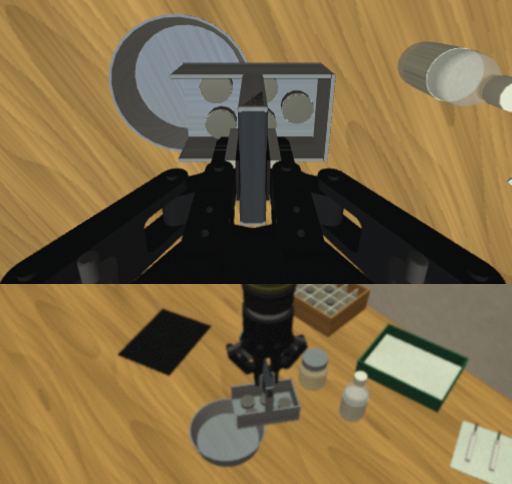

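The scoop hangs level with its mouth over the dish; wrist view stoppers at (216,188), (221,222) in front. Now the first, safe tilt to 12°, and a stopper tracker.

```bash
python3 -m creep '[{"dx":-0.002,"dy":-0.002,"dz":0.005,"wx":-0.03,"wy":0,"wz":0,"jaw":0},{"dx":-0.002,"dy":-0.006,"dz":0.01,"wx":-0.1,"wy":0,"wz":0,"jaw":0},{"dx":-0.002,"dy":-0.012,"dz":0.016,"wx":-0.2,"wy":0,"wz":0,"jaw":0},{"dx":-0.002,"dy":-0.018,"dz":0.022,"wx":-0.3,"wy":0,"wz":0,"jaw":0},{"dx":-0.002,"dy":-0.023,"dz":0.024,"wx":-0.37,"wy":0,"wz":0,"jaw":0},{"dx":-0.002,"dy":-0.025,"dz":0.024,"wx":-0.4,"wy":0,"wz":0,"jaw":0}]'
cat >> h.py <<'E'
def warm(p):
    b,g,r=[p[...,i].astype(int) for i in range(3)]
    return ((r-b>2)&(r-b<45)&(g>65)).astype(np.uint8)
def look():
    s=sensors.state();p,_=optics.capture("wrist");q,_=optics.capture("side")
    m=warm(p);m[:110]=0;m[250:]=0;m[:,:100]=0;m[:,318:]=0
    m=cv2.morphologyEx(m,cv2.MORPH_OPEN,np.ones((5,5)))
    n,l,st,c=cv2.connectedComponentsWithStats(m)
    t=s["t"];cv2.imwrite(f"w_{t:.2f}.png",p);cv2.imwrite(f"s_{t:.2f}.png",q)
    M=R(s["eef_rot"]);print("t",round(t,2),"tilt",round(np.degrees(np.arcsin(M[2,1])),2),"mouth",s["tcp_pos"]-OFF*M[:,2]+M@[0,-56.5,85])
    for i in range(1,n):
        if st[i,4]>60: print("  u0 v0 w h area",st[i],np.round(c[i]))
E
python3 -c "
from h import *
look()
t=tcp_for_mouth((492.6,-21.8,55),-28.7,15);rel(t,-28.7,15)"
```

```text
t: 5.65
tcp_pos: [527.2, -42.9, 133.7]
eef_rot: [2.544, 1.506, 0.158]
wrist_force: [0.3, 0.2, -3.0]
grip_width: 12.8
grip_force: 78.2
t 5.65 tilt 12.01 mouth [491.2266 -23.1728  54.9868]
  u0 v0 w h area [ 100  115  137   48 1613] [160. 133.]
  u0 v0 w h area [100 157  10  14  90] [104. 163.]
  u0 v0 w h area [198 178  32  26 690] [213. 189.]
  u0 v0 w h area [263 178  13  22 225] [269. 187.]
  u0 v0 w h area [281 193  31  30 750] [296. 208.]
  u0 v0 w h area [ 100  195   86   55 1897] [130. 232.]
  u0 v0 w h area [204 208  33  42 887] [221. 226.]
  u0 v0 w h area [268 215  10  35 257] [272. 233.]
shift [ 0.0024 -0.0061 -0.0042] turn [-0.1     0.0003 -0.001 ] t 5.75
```

```bash
python3 -m creep '[{"dx":0,"dy":-0.001,"dz":-0.001,"wx":-0.02,"wy":0,"wz":0,"jaw":0},{"dx":0,"dy":-0.003,"dz":-0.002,"wx":-0.05,"wy":0,"wz":0,"jaw":0},{"dx":0,"dy":-0.005,"dz":-0.003,"wx":-0.08,"wy":0,"wz":0,"jaw":0},{"dx":0,"dy":-0.006,"dz":-0.004,"wx":-0.1,"wy":0,"wz":0,"jaw":0},{"dx":0,"dy":-0.006,"dz":-0.004,"wx":-0.1,"wy":0,"wz":0,"jaw":0}]' | head -1
python3 -c "
from h import *
look()"
```

```text
t: 6.38
t 6.38 tilt 15.01 mouth [492.4003 -22.6958  54.9149]
  u0 v0 w h area [ 100  116  134   47 1564] [161. 134.]
  u0 v0 w h area [193 178  32  28 740] [209. 190.]
  u0 v0 w h area [263 178  10  18 146] [268. 186.]
  u0 v0 w h area [278 193  31  30 744] [293. 208.]
  u0 v0 w h area [ 100  203   86   47 1585] [130. 236.]
  u0 v0 w h area [199 207  31  30 740] [214. 221.]
  u0 v0 w h area [228 229   9  21 161] [232. 239.]
  u0 v0 w h area [268 229  10  21 167] [272. 239.]
```

```bash
python3 -m creep '[{"dx":0,"dy":0,"dz":0,"wx":0,"wy":0,"wz":0,"jaw":0},{"dx":0,"dy":0,"dz":0,"wx":0,"wy":0,"wz":0,"jaw":0},{"dx":0,"dy":0,"dz":0,"wx":0,"wy":0,"wz":0,"jaw":0}]' | head -1
python3 -c "
from h import *
look()"
```

```text
t: 6.85
t 6.85 tilt 15.0 mouth [492.7279 -22.8956  54.9139]
  u0 v0 w h area [ 100  116  134   47 1556] [161. 134.]
  u0 v0 w h area [ 190  178   37   58 1502] [208. 205.]
  u0 v0 w h area [263 178   7  15  90] [266. 185.]
  u0 v0 w h area [275 193  31  30 739] [290. 208.]
  u0 v0 w h area [ 100  202   86   48 1572] [130. 236.]
  u0 v0 w h area [228 229   9  21 159] [232. 240.]
  u0 v0 w h area [268 229  10  21 169] [272. 239.]
```

```bash
python3 -m creep '[{"dx":0,"dy":0,"dz":0,"wx":0,"wy":0,"wz":0,"jaw":0},{"dx":0,"dy":0,"dz":0,"wx":0,"wy":0,"wz":0,"jaw":0},{"dx":0,"dy":0,"dz":0,"wx":0,"wy":0,"wz":0,"jaw":0},{"dx":0,"dy":0,"dz":0,"wx":0,"wy":0,"wz":0,"jaw":0},{"dx":0,"dy":0,"dz":0,"wx":0,"wy":0,"wz":0,"jaw":0},{"dx":0,"dy":0,"dz":0,"wx":0,"wy":0,"wz":0,"jaw":0},{"dx":0,"dy":0,"dz":0,"wx":0,"wy":0,"wz":0,"jaw":0},{"dx":0,"dy":0,"dz":0,"wx":0,"wy":0,"wz":0,"jaw":0}]' | head -1
python3 -c "
from h import *
look()"
```

```text
t: 7.95
t 7.95 tilt 15.0 mouth [492.6375 -22.8916  54.9087]
  u0 v0 w h area [ 100  116  134   47 1549] [161. 134.]
  u0 v0 w h area [ 181  178   38   58 1502] [200. 206.]
  u0 v0 w h area [234 178   8  17 114] [237. 186.]
  u0 v0 w h area [271 193  31  31 744] [286. 208.]
  u0 v0 w h area [ 100  205   86   45 1562] [130. 236.]
  u0 v0 w h area [228 229   9  21 161] [232. 239.]
  u0 v0 w h area [268 229  10  21 170] [272. 239.]
```

```bash
python3 -m creep '[{"dx":0,"dy":0,"dz":0,"wx":0,"wy":0,"wz":0,"jaw":0},{"dx":0,"dy":0,"dz":0,"wx":0,"wy":0,"wz":0,"jaw":0},{"dx":0,"dy":0,"dz":0,"wx":0,"wy":0,"wz":0,"jaw":0},{"dx":0,"dy":0,"dz":0,"wx":0,"wy":0,"wz":0,"jaw":0},{"dx":0,"dy":0,"dz":0,"wx":0,"wy":0,"wz":0,"jaw":0},{"dx":0,"dy":0,"dz":0,"wx":0,"wy":0,"wz":0,"jaw":0},{"dx":0,"dy":0,"dz":0,"wx":0,"wy":0,"wz":0,"jaw":0},{"dx":0,"dy":0,"dz":0,"wx":0,"wy":0,"wz":0,"jaw":0}]' | head -1
python3 -c "
from h import *
look()"
```

```text
t: 9.05
t 9.05 tilt 15.0 mouth [492.6505 -22.8964  54.9223]
  u0 v0 w h area [ 100  116  134   47 1543] [162. 134.]
  u0 v0 w h area [ 172  178   39   58 1507] [191. 206.]
  u0 v0 w h area [229 178  13  24 250] [235. 189.]
  u0 v0 w h area [267 194  31  30 740] [282. 209.]
  u0 v0 w h area [ 100  203   86   47 1568] [130. 236.]
  u0 v0 w h area [228 213  10  37 279] [233. 232.]
  u0 v0 w h area [268 229  10  21 170] [272. 239.]
```

```bash
python3 -m creep '[{"dx":0,"dy":0,"dz":0,"wx":0,"wy":0,"wz":0,"jaw":0},{"dx":0,"dy":0,"dz":0,"wx":0,"wy":0,"wz":0,"jaw":0},{"dx":0,"dy":0,"dz":0,"wx":0,"wy":0,"wz":0,"jaw":0},{"dx":0,"dy":0,"dz":0,"wx":0,"wy":0,"wz":0,"jaw":0},{"dx":0,"dy":0,"dz":0,"wx":0,"wy":0,"wz":0,"jaw":0},{"dx":0,"dy":0,"dz":0,"wx":0,"wy":0,"wz":0,"jaw":0},{"dx":0,"dy":0,"dz":0,"wx":0,"wy":0,"wz":0,"jaw":0}]' | head -1
python3 -c "
from h import *
look()"
```

```text
t: 10.02
t 10.03 tilt 15.0 mouth [492.6682 -22.877   54.9166]
  u0 v0 w h area [ 100  116  134   47 1555] [161. 134.]
  u0 v0 w h area [140 166  27  25 561] [153. 178.]
  u0 v0 w h area [224 178  18  28 385] [233. 190.]
  u0 v0 w h area [267 194  28  30 693] [280. 209.]
  u0 v0 w h area [172 205  30  30 734] [187. 219.]
  u0 v0 w h area [ 100  206   86   44 1556] [131. 236.]
  u0 v0 w h area [226 208  12  42 385] [232. 228.]
  u0 v0 w h area [268 229  10  21 169] [272. 239.]
```

One stopper is in the dish at (153,178), and the second is at the edge with centre u=187. Short hold.

```bash
python3 -m creep '[{"dx":0,"dy":0,"dz":0,"wx":0,"wy":0,"wz":0,"jaw":0},{"dx":0,"dy":0,"dz":0,"wx":0,"wy":0,"wz":0,"jaw":0},{"dx":0,"dy":0,"dz":0,"wx":0,"wy":0,"wz":0,"jaw":0},{"dx":0,"dy":0,"dz":0,"wx":0,"wy":0,"wz":0,"jaw":0},{"dx":0,"dy":0,"dz":0,"wx":0,"wy":0,"wz":0,"jaw":0}]' | head -1
python3 -c "
from h import *
look();rel(tcp_for_mouth((492.6,-22.8,55),-28.7,0),-28.7)"
```

```text
t: 10.75
t 10.75 tilt 15.0 mouth [492.6488 -22.8842  54.9165]
  u0 v0 w h area [ 100  116  134   47 1551] [162. 134.]
  u0 v0 w h area [ 140  166   35   50 1056] [156. 190.]
  u0 v0 w h area [221 178  21  72 963] [231. 208.]
  u0 v0 w h area [266 194  26  30 648] [278. 209.]
  u0 v0 w h area [ 100  204   86   46 1561] [130. 236.]
  u0 v0 w h area [268 229  10  21 169] [272. 239.]
shift [0.0001 0.0263 0.0281] turn [ 0.5     0.0001 -0.0004] t 10.85
```

Two stoppers are in the dish and the next pair is well back (left edge u=221). Levelling.

```bash
python3 -m creep '[{"dx":0,"dy":0.003,"dz":0.002,"wx":0.06,"wy":0,"wz":0,"jaw":0},{"dx":0,"dy":0.009,"dz":0.007,"wx":0.18,"wy":0,"wz":0,"jaw":0},{"dx":0,"dy":0.017,"dz":0.015,"wx":0.32,"wy":0,"wz":0,"jaw":0},{"dx":0,"dy":0.022,"dz":0.021,"wx":0.42,"wy":0,"wz":0,"jaw":0},{"dx":0,"dy":0.026,"dz":0.025,"wx":0.48,"wy":0,"wz":0,"jaw":0},{"dx":0,"dy":0.026,"dz":0.027,"wx":0.5,"wy":0,"wz":0,"jaw":0},{"dx":0,"dy":0.026,"dz":0.027,"wx":0.5,"wy":0,"wz":0,"jaw":0}]' | head -1
python3 - <<'E'
from h import *
look()
s=sensors.state()
rel((*s["tcp_pos"][:2],155),-28.7)
import glob
p=cv2.imread(sorted(glob.glob("w_11*.png"))[-1]);q=cv2.imread(sorted(glob.glob("s_11*.png"))[-1])
cv2.imwrite("pics/w5.png",np.vstack([p[100:],q[100:300]]))
E
```

```text
t: 11.72
t 11.72 tilt -0.03 mouth [492.0438 -22.663   55.3519]
  u0 v0 w h area [ 100  116   96  134 4464] [132. 188.]
  u0 v0 w h area [154 164  31  49 859] [169. 189.]
  u0 v0 w h area [ 218  178   24   72 1122] [230. 208.]
  u0 v0 w h area [266 194  25  31 616] [277. 209.]
  u0 v0 w h area [268 229  10  21 169] [272. 239.]
shift [-0.      0.     -0.0514] turn [0.0001 0.     0.0002] t 11.825
```

View pics/w5.png

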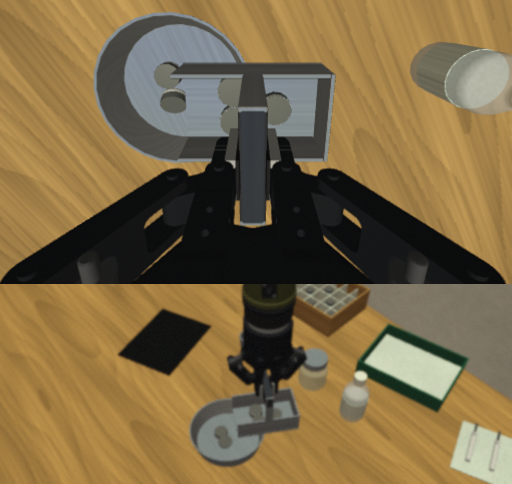

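The view shows two stoppers in the dish at (166,175) and (173,202) and three in the level scoop. Lifting and heading for the mat.

```bash
python3 -m creep '[{"dx":0,"dy":0,"dz":-0.008,"wx":0,"wy":0,"wz":0,"jaw":0},{"dx":0,"dy":0,"dz":-0.025,"wx":0,"wy":0,"wz":0,"jaw":0},{"dx":0,"dy":0,"dz":-0.045,"wx":0,"wy":0,"wz":0,"jaw":0},{"dx":0,"dy":0,"dz":-0.06,"wx":0,"wy":0,"wz":0,"jaw":0},{"dx":0,"dy":0,"dz":-0.067,"wx":0,"wy":0,"wz":0,"jaw":0},{"dx":0,"dy":0,"dz":-0.067,"wx":0,"wy":0,"wz":0,"jaw":0}]' | head -2
python3 - <<'E'
from h import *
rel((537,124,164),1.3);rel((532.3,297.2,164),24)
E
```

```text
t: 12.58
tcp_pos: [542.1, -49.9, 164.7]
shift [ 0.2501 -0.1466  0.0011] turn [ 0.0012 -0.0002 -1.0004] t 12.575
shift [ 0.4995 -0.2922  0.001 ] turn [ 0.0012  0.0001 -1.7571] t 12.575
```

```bash
python3 -m creep '[{"dx":0.008,"dy":-0.004,"dz":0,"wx":0,"wy":0,"wz":-0.03,"jaw":0},{"dx":0.025,"dy":-0.015,"dz":0,"wx":0,"wy":0,"wz":-0.1,"jaw":0},{"dx":0.055,"dy":-0.032,"dz":0,"wx":0,"wy":0,"wz":-0.22,"jaw":0},{"dx":0.09,"dy":-0.053,"dz":0,"wx":0,"wy":0,"wz":-0.36,"jaw":0},{"dx":0.125,"dy":-0.073,"dz":0,"wx":0,"wy":0,"wz":-0.5,"jaw":0},{"dx":0.16,"dy":-0.094,"dz":0,"wx":0,"wy":0,"wz":-0.64,"jaw":0},{"dx":0.195,"dy":-0.114,"dz":0,"wx":0,"wy":0,"wz":-0.78,"jaw":0},{"dx":0.225,"dy":-0.132,"dz":0,"wx":0,"wy":0,"wz":-0.9,"jaw":0},{"dx":0.243,"dy":-0.143,"dz":0,"wx":0,"wy":0,"wz":-0.97,"jaw":0},{"dx":0.25,"dy":-0.147,"dz":0,"wx":0,"wy":0,"wz":-1,"jaw":0}]' | head -2
python3 - <<'E'
from h import *
rel((532.3,297.2,164),24)
E
```

```text
t: 13.82
tcp_pos: [536.3, 124.9, 164.1]
shift [0.2872 0.0004 0.0001] turn [-0.0008  0.0002 -0.7532] t 13.825
```

```bash
python3 -m creep '[{"dx":0.01,"dy":0,"dz":0,"wx":0,"wy":0,"wz":-0.03,"jaw":0},{"dx":0.03,"dy":0,"dz":0,"wx":0,"wy":0,"wz":-0.08,"jaw":0},{"dx":0.065,"dy":0,"dz":0,"wx":0,"wy":0,"wz":-0.17,"jaw":0},{"dx":0.105,"dy":0,"dz":0,"wx":0,"wy":0,"wz":-0.28,"jaw":0},{"dx":0.145,"dy":0,"dz":0,"wx":0,"wy":0,"wz":-0.38,"jaw":0},{"dx":0.185,"dy":0,"dz":0,"wx":0,"wy":0,"wz":-0.49,"jaw":0},{"dx":0.225,"dy":0,"dz":0,"wx":0,"wy":0,"wz":-0.59,"jaw":0},{"dx":0.26,"dy":0,"dz":0,"wx":0,"wy":0,"wz":-0.69,"jaw":0},{"dx":0.28,"dy":0,"dz":0,"wx":0,"wy":0,"wz":-0.74,"jaw":0},{"dx":0.287,"dy":0,"dz":0,"wx":0,"wy":0,"wz":-0.753,"jaw":0}]' | head -2
python3 - <<'E'
from h import *
c=optics.camera_params("wrist");p,d=optics.capture("wrist")
# mat outer corners seen from wrist, for a check of its centre
m=(p.max(2)<45)
P,uv=cloud(c,d,m);k=(abs(P[:,2]-4)<6)&(np.hypot(P[:,0]-532,P[:,1]-297)<130)
print(k.sum(),cv2.minAreaRect(P[k,:2].astype(np.float32)))
rel((532.3,297.2,75.5),24)
cv2.imwrite("pics/w6.png",p)
E
```

```text
t: 15.08
tcp_pos: [532.6, 296.9, 164.2]
8005 ((531.340576171875, 298.2527160644531), (178.27967834472656, 137.4260711669922), 24.18450927734375)
shift [ 0.0006 -0.0003  0.1477] turn [-0.0003 -0.0001 -0.0021] t 15.125
```

View pics/w6.png

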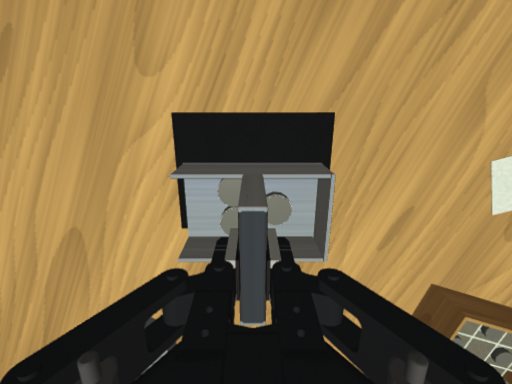

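The wrist view shows the level scoop over the mat (its far edge at v≈113), three stoppers inside, and the mat centre within 2 mm of my target. Lowering.

```bash
python3 -m creep '[{"dx":0,"dy":0,"dz":0.015,"wx":0,"wy":0,"wz":0,"jaw":0},{"dx":0,"dy":0,"dz":0.045,"wx":0,"wy":0,"wz":0,"jaw":0},{"dx":0,"dy":0,"dz":0.08,"wx":0,"wy":0,"wz":0,"jaw":0},{"dx":0,"dy":0,"dz":0.11,"wx":0,"wy":0,"wz":0,"jaw":0},{"dx":0,"dy":0,"dz":0.13,"wx":0,"wy":0,"wz":0,"jaw":0},{"dx":0,"dy":0,"dz":0.139,"wx":0,"wy":0,"wz":0,"jaw":0},{"dx":0,"dy":0,"dz":0.143,"wx":0,"wy":0,"wz":0,"jaw":0},{"dx":0,"dy":0,"dz":0.145,"wx":0,"wy":0,"wz":0,"jaw":0},{"dx":0,"dy":0,"dz":0.146,"wx":0,"wy":0,"wz":0,"jaw":0},{"dx":0,"dy":0,"dz":0.146,"wx":0,"wy":0,"wz":0,"jaw":0}]'
```

```text
t: 16.38
tcp_pos: [532.9, 296.4, 77.0]
eef_rot: [1.714, 2.633, 0.001]
wrist_force: [0.4, -0.1, -2.2]
grip_width: 13.0
grip_force: 78.2
```

No contact yet; down about 0.6 mm per row until it touches.

```bash
python3 -m creep '[{"dx":0,"dy":0,"dz":0.001,"wx":0,"wy":0,"wz":0,"jaw":0},{"dx":0,"dy":0,"dz":0.002,"wx":0,"wy":0,"wz":0,"jaw":0},{"dx":0,"dy":0,"dz":0.003,"wx":0,"wy":0,"wz":0,"jaw":0},{"dx":0,"dy":0,"dz":0.003,"wx":0,"wy":0,"wz":0,"jaw":0}]'
```

```text
t: 16.88
tcp_pos: [532.7, 296.3, 75.6]
eef_rot: [1.714, 2.633, 0.0]
wrist_force: [-4.3, -2.3, 5.9]
grip_width: 13.2
grip_force: 79.1
```

Contact made (wrist force went from -2.2 to +5.9 N). Release, then rise.

```bash
python3 -m creep '[{"dx":0,"dy":0,"dz":0,"wx":0,"wy":0,"wz":0,"jaw":0.3},{"dx":0,"dy":0,"dz":0,"wx":0,"wy":0,"wz":0,"jaw":0.6},{"dx":0,"dy":0,"dz":0,"wx":0,"wy":0,"wz":0,"jaw":0.8},{"dx":0,"dy":0,"dz":0,"wx":0,"wy":0,"wz":0,"jaw":0.8},{"dx":0,"dy":0,"dz":0,"wx":0,"wy":0,"wz":0,"jaw":0.8}]' 20
python3 -m creep '[{"dx":0,"dy":0,"dz":-0.02,"wx":0,"wy":0,"wz":0,"jaw":0.8},{"dx":0,"dy":0,"dz":-0.07,"wx":0,"wy":0,"wz":0,"jaw":0.8},{"dx":0,"dy":0,"dz":-0.14,"wx":0,"wy":0,"wz":0,"jaw":0.8},{"dx":0,"dy":0,"dz":-0.2,"wx":0,"wy":0,"wz":0,"jaw":0.8},{"dx":0,"dy":0,"dz":-0.2,"wx":0,"wy":0,"wz":0,"jaw":0.8},{"dx":0,"dy":0,"dz":-0.2,"wx":0,"wy":0,"wz":0,"jaw":0.8}]' | head -2
python3 - <<'E'
from h import *
c=optics.camera_params("wrist");p,d=optics.capture("wrist");q,_=optics.capture("side");s,_=optics.capture("scene")
P,uv=cloud(c,d);m=(P[:,2]>78)&(P[:,2]<112)&(np.hypot(P[:,0]-532,P[:,1]-297)<60)
print(m.sum(),P[m,2].max(),cv2.minAreaRect(P[m,:2].astype(np.float32)))
cv2.imwrite("pics/fin.png",np.vstack([p[100:],np.hstack([q[100:340,100:356],s[100:340,170:426]])]))
E
```

```text
t: 17.5
tcp_pos: [532.7, 296.3, 74.8]
eef_rot: [-1.714, -2.633, 0.0]
wrist_force: [-0.1, -0.0, 0.7]
grip_width: 68.2
grip_force: 0.0
t: 18.25
tcp_pos: [532.6, 296.2, 195.0]
1122 106.91213934921103 ((531.7815551757812, 295.85711669921875), (14.025019645690918, 68.29719543457031), 23.887126922607422)
```

View pics/fin.png

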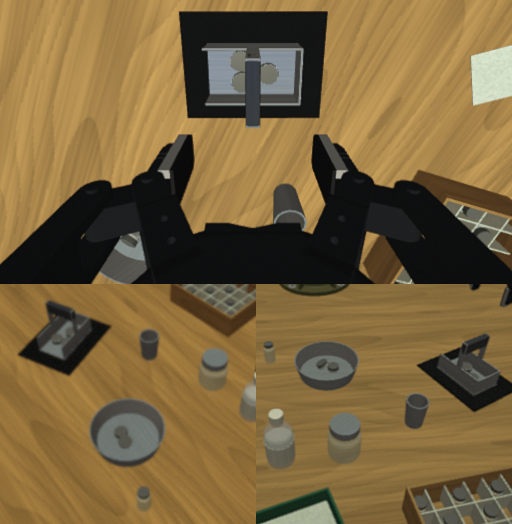

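The scoop stands centred on the mat with three stoppers in it. Two are in the dish, the bystanders are standing in place, and the gripper is clear.

```bash
python3 -c "
from station import order
print(order.job_done())"
```

```text
the job is handed in; nothing more can be done
None
```

The job is handed in at about 18 s: two stoppers are in the dish, and the scoop stands upright in the middle of the mat with the other three inside.

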